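Show a varnish sample, label up

ROBOT

A 6-joint arm with a two-finger parallel gripper is mounted at the origin on the work surface. World frame = base frame: x ahead of the robot, y to its left, z up, the work surface at z = 0. Lengths are in mm, angles in rad, forces in N, time in s.
With the tool pointing down it reaches from about 250 to 850 mm from the base axis. Payload 12.5 kg.
Tool frame: the origin (TCP) lies between the finger pads; the fingertips stand 19 mm ahead of it and the grasp point (between the pads) is the TCP (tip_extent is the distance from the TCP to the fingertips, in mm); z points along the fingers, y is the line along which they close (so a half turn about z gives the same grasp; the last joint's range is limited). The gripper opens to 93 mm and grips with 3 to 60 N. Pads are 15 mm wide; open, the fingers measure 128 mm over their backs; the gripper's body (75 mm by 188 mm) begins 65 mm behind the grasp point.
Start: joints at [-1.226, 0.351, 1.652, -0, 1.139, -0.085], TCP at [229.196, -499.954, 237.633] pointing down, gripper open.
Joint ranges: [-2.75, 2.75], [-0.79, 2.1], [0.01, 2.65], [-1.57, 4.71], [0.07, 3.14], [-2.87, 2.87]. Speed limits (rad/s): [2.22, 2.22, 2.79, 3.14, 3.14, 3.14].

INTERFACE

Orientations are given as a unit quaternion [x, y, z, w].
In Python, from station import * gives the robot as it stands.
- The arm moves only by the tool drive_tool, never from a script. Its argument "rows" is a list that holds one entry, the list of rows, each a list of 6 numbers: the shift along the world's x, y, z in mm, then the turn, a rotation vector about the world's x, y, z in rad. A call has 1 to 8 rows; each row shifts and turns the commanded pose from where the row before left it; what a row does not reach is not made up. A row lasts 1/8 s, in which the tool goes at most 62.5 mm and 10.7 degrees, less where a joint would pass 70% of its speed; a pose out of reach is approached as far as the arm can. A call with a gripper value outside its range is refused whole. "fingers" is the opening, from 0 (shut) to 1 (fully open), set as the call begins (left out, the last holds). The fingers move at their own pace and stop on an object; "squeeze" is the grip in N (left out, the last holds). Time passes only in rows, so rows that do not move let the fingers close. It gives the time, the measured TCP pose, the force, the opening and the grip force at its end, in the units of the state.
- get_state(): the state, without advancing time (a new reading comes with each control period).
- read_camera(name): name is "scene" or "top" or "wrist"; returns the picture (420x560x3 uint8, red, green, blue); there is no depth.
- camera_model(name): a dict with "K" (3x3 intrinsics, pixels), "pose" (4x4, takes a point from camera to world coordinates); the wrist camera has in their place "tool_from_camera" (4x4, takes a point from camera to tool coordinates, whose origin is the TCP and whose axes are the flange's). Camera axes: x right, y up, looking along -z (the intrinsics and any distortion apply to the point x, -y, -z); pixel columns grow to the right and rows downward; lengths in mm; the calibration is good to about 2 mm. A picture is of the moment at which its call begins: read the wrist's pose just before it. camera_model takes no time and is no camera call.
- finish_job(): hands the job in; it is judged then, once.
The state is a dict: "t": time; "joint_pos": joint angles; "qd": joint speeds; "joint_torque": joint torques, N m; "position": TCP position; "tool_rot": TCP orientation; "contact_force": force on the tool from outside, world axes, zero at the start; "ft_torque": the same for the moment, N m; "opening": finger opening in mm; "gripper_force": force on a finger pad.
Only numpy, scipy, OpenCV 4.12 (cv2) and the standard library are available. Lean on these libraries where they do the work, as an engineer would, in place of code of your own. Each camera call takes 0.05 s, during which the arm holds its last target. There are 200 camera calls.

TASK

Three varnish sample strips stand on edge in the drying block; the finished one has a small square notch sawn out of a top corner, which marks its labelled end, and the label is on the face that has the notch at its upper left as you look straight at it. Take that strip by its plain half, draw it up out of its slot without disturbing the other two strips, the jar or the bridge blank, and turn it label up so that it can be read from above: hold it about 20 cm above the bench, its length level, leaned over from upright by about 45 degrees or more. Finish while holding it there, still, in the gripper; do not put it down.

Things in the scene. Friction and masses are not known exactly. Their poses are not given: they have to be found in the camera images.
- sample_center (a point): centre of the notched strip: varnished maple, 120 mm long (x) x 8 thick (y) x 50 high (z), about 35 g, loose on edge in one of the three slots. +x runs to the labelled end, +z is up at the start, +y is the outward normal of the label face. A 16 x 16 mm notch, bare sawn wood, goes right through the corner at +x +z; no other strip has one. Label at x = 29 to 56 mm; the plain half is x below 0
- sample_label (a point): middle of the paper label (27 x 27 mm) on the +y face of the notched strip, 42.5 mm from the strip's centre towards the notched end and 4.5 mm below it; axes as the strip's
- blank_a_center (a point): a strip of the same size and look with four square corners (no notch, no label), standing in another slot; the point is its centre
- blank_b_center (a point): the other square-cornered strip, standing in the remaining slot; the point is its centre
- rack: drying block of pale wood screwed to the bench at any yaw, 80 mm (x) by 180 (y), 20 high; origin at the centre of its underside. Slots along x, open at both ends, at y = -66, 0, +66 mm, 9.4 mm wide, floor 6 mm above the bench (14 deep). A strip stands centred in its slot within 4 mm, its top 56 mm above the bench, some 20 mm past the block at each end
- jar_center (a point): closed varnish jar, amber glass with a black cap, 58 mm across, 75 mm tall, standing on the bench well clear of the block; the point is half-way up
- bridge_center (a point): violin bridge blank, pale wood, about 35 x 41 x 6 mm, lying flat on the bench well clear of the block; the point is its centre
Mind the look-alikes: they are no part of the job. What is shaped like the part that bears sample_center but black is not meant.

How it is judged:
By the outcome, as a careful person would: the job done as asked, in the order asked, and still so for the second after the job is handed in, while the arm keeps its last pose, push and grip.
It also fails if it takes over 35 s, if anything falls off the work surface, if the arm or the gripper's body presses on something with over 40 N, if the wrist force passes 120 N, or if a joint passes its speed limit or range.

## Working session

There is one attempt and no reset: what is moved stays moved. The work goes in short steps, Python scripts to look and compute and a tool call to move; the robot and the scene stay as the last step left them, time stands still between calls to the robot, and variables do not carry over. Pictures are saved under pics/ and viewed, at most 10 in all, crops included, and the job is handed in when it is done.

Besides the shell and the picture viewer there is one more tool, called after ">>>" as a command line: name --argument value ..., lists and objects as JSON in quotes. drive_tool: Moves the arm, as the interface text tells. Its arguments: {"type":"object","properties":{"rows":{"type":"array","items":{"type":"array","items":{"type":"array","items":{"type":"number"}}}},"fingers":{"type":"number"},"squeeze":{"type":"number"}},"required":["rows"]}

```bash
ls; mkdir -p pics; python3 - <<'E'
from station import *
import cv2,numpy as np
for n in ("scene","top"):
    im=read_camera(n); cv2.imwrite(f"pics/{n}0.png",im[:,:,::-1]); m=camera_model(n); print(n,np.round(m["K"],1).tolist(),np.round(m["pose"],3).tolist(),[k for k in m])
s=get_state();print(s)
print(camera_model("wrist"))
E
```

```text
pics
scene [[441.3, 0.0, 280.2], [0.0, 441.3, 213.5], [0.0, 0.0, 1.0]] [[0.81, -0.34, 0.477, 1020.689], [0.586, 0.451, -0.673, -774.609], [0.014, 0.825, 0.565, 707.065], [0.0, 0.0, 0.0, 1.0]] ['K', 'pose']
top [[536.6, 0.0, 280.0], [0.0, 536.6, 210.7], [0.0, 0.0, 1.0]] [[-0.023, 0.987, -0.158, 323.53], [-1.0, -0.022, 0.012, 6.661], [0.008, 0.158, 0.987, 1262.761], [0.0, 0.0, 0.0, 1.0]] ['K', 'pose']
{'t': 0.1, 'joint_pos': array([-1.22560890e+00,  3.51201591e-01,  1.65239158e+00, -1.03441708e-05,
        1.13909022e+00, -8.45924976e-02]), 'qd': array([-0.00020567,  0.0002686 , -0.00095048, -0.00143175, -0.00181435,
       -0.00037853]), 'joint_torque': array([ 2.65583243e-03, -4.98020446e+01, -2.85703969e+01,  7.01441383e-02,
        2.38251389e-02, -5.56027271e-05]), 'position': array([ 229.09021052, -499.68245136,  237.13274499]), 'tool_rot': array([ 9.76999257e-01,  2.13242008e-01, -7.55160209e-05, -5.40137010e-04]), 'contact_force': array([-1.08936233,  0.12625049, -0.60833122]), 'ft_torque': array([ 0.05746531, -0.04341426, -0.05538438]), 'gripper_force': 0.0, 'opening': 92.84877741685787}
{'K': array([[355.67273572,   0.        , 280.0499534 ],
       [  0.        , 355.67273572, 204.32811189],
       [  0.        ,   0.        ,   1.        ]]), 'tool_from_camera': array([[ 1.13290575e-04,  9.65611655e-01,  2.59988692e-01,
         7.21269390e+01],
       [ 9.99999976e-01, -1.57585115e-04,  1.49527473e-04,
         4.70325505e-02],
       [ 1.85355818e-04,  2.59988669e-01, -9.65611650e-01,
        -1.45995763e+02],
       [ 0.00000000e+00,  0.00000000e+00,  0.00000000e+00,
         1.00000000e+00]])}
```

View pics/top0.png

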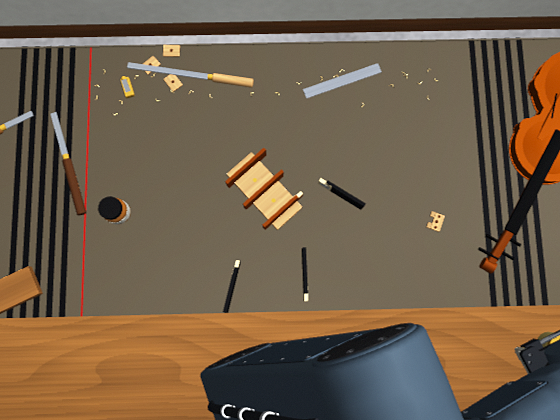

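View pics/scene0.png

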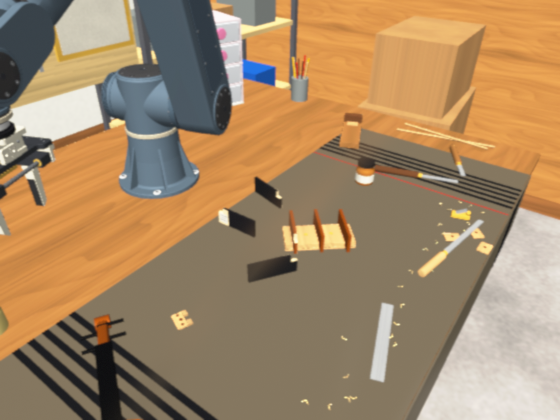

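The top view shows the rack at about (264,190), with three brown strips. The lowest one, from (265,226) to (301,194), has a pale end at its upper right, probably the notch. The black decoys stand at (342,193), (305,275) and (232,285). I'll measure by colour and crop in.

```bash
cat > h.py <<'E'
import numpy as np,cv2
from station import *
from scipy.spatial.transform import Rotation as R
def pose(n):
    m=camera_model(n)
    if "pose" in m: return m["K"],m["pose"]
    s=get_state();T=np.eye(4);T[:3,:3]=R.from_quat(s["tool_rot"]).as_matrix();T[:3,3]=s["position"]
    return m["K"],T@m["tool_from_camera"]
def ray(K,P,uv,z):
    d=np.linalg.solve(K,[uv[0],uv[1],1.]);d=P[:3,:3]@(d*[1,-1,-1]);c=P[:3,3]
    return c+d*(z-c[2])/d[2]
def proj(K,P,X):
    p=P[:3,:3].T@(np.array(X)-P[:3,3]);p=K@(p*[1,-1,-1]);return p[:2]/p[2]
def brown(im):
    h=cv2.cvtColor(im,cv2.COLOR_RGB2HSV)
    return cv2.inRange(h,(0,140,50),(14,255,220))
E
python3 - <<'E'
from h import *
im=cv2.imread("pics/top0.png")[:,:,::-1].copy()
K,P=pose("top")
m=brown(im);m[:140]=0;m[240:]=0;m[:,:215]=0;m[:,320:]=0
n,l,st,c=cv2.connectedComponentsWithStats(m)
for i in range(1,n):
    if st[i,4]<60: continue
    r=cv2.minAreaRect(np.argwhere(l==i)[:,::-1].astype(np.float32));b=cv2.boxPoints(r)
    o=b[np.argsort(b[:,0])]; e1,e2=o[:2].mean(0),o[2:].mean(0)
    print(st[i],[np.round(ray(K,P,e,56)) .tolist()for e in(e1,e2)])
for nme,uv,z in(("jar",(112,207),75),("bridge",(436,221),6),("d1a",(322,181),50),("d1b",(364,206),50),("d2a",(305,250),50),("d2b",(305,300),50)): print(nme,ray(K,P,uv,z).round())
a=cv2.resize(im[140:240,210:310],None,fx=4,fy=4,interpolation=cv2.INTER_CUBIC)
s=cv2.imread("pics/scene0.png")[190:270,270:370,::-1]
s=cv2.resize(s,(400,320),interpolation=cv2.INTER_CUBIC);s=cv2.copyMakeBorder(s,0,80,0,0,0)
cv2.imwrite("pics/crop1.png",np.hstack([a,s])[:,:,::-1])
E
```

```text
[225 148  41  40 356] [[580.0, 114.0, 56.0], [660.0, 22.0, 56.0]]
[243 169  41  40 307] [[528.0, 75.0, 56.0], [609.0, -17.0, 56.0]]
[262 195  41  34 239] [[480.0, 32.0, 56.0], [556.0, -55.0, 56.0]]
jar [530. 368.  75.]
bridge [ 491. -377.    6.]
d1a [ 585. -106.   50.]
d1b [ 524. -201.   50.]
d2a [426. -62.  50.]
d2b [314. -59.  50.]
```

View pics/crop1.png

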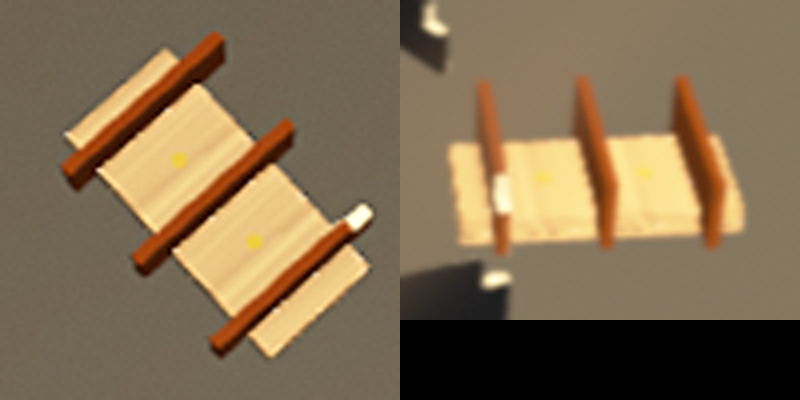

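The pale patch is the notch: the sample is in the slot nearest the robot, with its notched end towards +x, -y. The label therefore faces the middle strip. I'll go above the plain half now and refine the estimate with the wrist camera.

>>> drive_tool --rows '[[[17,31.7,-1,0,0,0.1145],[17,31.7,-1,0,0,0.1145],[17,31.7,-1,0,0,0.1145],[17,31.7,-1,0,0,0.1145],[17,31.7,-1,0,0,0.1145],[17,31.7,-1,0,0,0.1145],[17,31.7,-1,0,0,0.1145],[17,31.7,-1,0,0,0.1145]]]' --fingers 0.45 --squeeze 25

```text
t: 1.1
position: [365.5, -245.2, 229.5]
tool_rot: [0.781, 0.625, -0.0, -0.0]
contact_force: [0.3, 0.8, -0.3]
opening: 41.9
gripper_force: 0.0
```

>>> drive_tool --rows '[[[17,31.7,-1,0,0,0.1145],[17,31.7,-1,0,0,0.1145],[17,31.7,-1,0,0,0.1145],[17,31.7,-1,0,0,0.1145],[17,31.7,-1,0,0,0.1145],[17,31.7,-1,0,0,0.1145],[17,31.7,-1,0,0,0.1145],[17,31.7,-1,0,0,0.1145]]]'

```text
t: 2.1
position: [501.5, 8.4, 221.4]
tool_rot: [0.424, 0.906, -0.0, -0.0]
contact_force: [0.8, -0.6, -0.1]
opening: 41.7
gripper_force: 0.0
```

>>> drive_tool --rows '[[[0,0,0,0,0,0],[0,0,0,0,0,0]]]'

```text
t: 2.35
position: [500.8, 6.9, 221.4]
tool_rot: [0.426, 0.905, -0.0, -0.0]
contact_force: [0.2, -0.1, -0.4]
opening: 41.8
gripper_force: 0.0
```

```bash
python3 - <<'E'
from h import *
K,P=pose("wrist");np.savez("w1.npz",K=K,P=P)
im=read_camera("wrist");cv2.imwrite("pics/w1.png",im[:,:,::-1])
s=get_state();print(s["t"],s["position"],R.from_quat(s["tool_rot"]).as_matrix().round(3).tolist(),s["opening"],s["joint_pos"])
E
```

```text
2.4 [500.77072468   6.62479497 221.50068678] [[-0.636, 0.772, -0.001], [0.772, 0.636, -0.0], [0.0, -0.0, -1.0]] 42.09632498157152 [-7.96640358e-02  2.80617680e-01  1.79366866e+00 -1.98562124e-04
  1.06783096e+00 -7.68961236e-01]
```

View pics/w1.png

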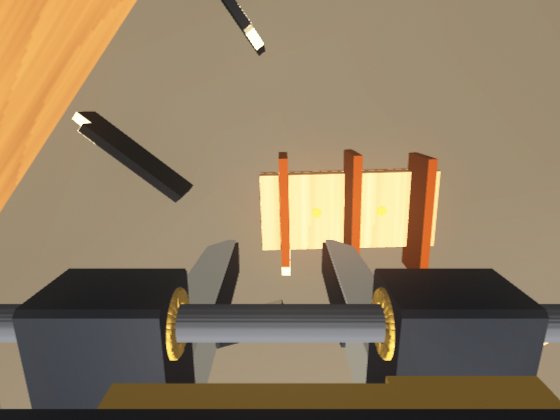

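The wrist view shows the sample strip almost upright in the picture, from (283,155) to (286,275), centred between the fingers, with the notch at its lower end (285,269). Next I'll fit its top edge.

```bash
python3 - <<'E'
from h import *
d=np.load("w1.npz");K,P=d["K"],d["P"]
im=cv2.imread("pics/w1.png")[:,:,::-1].copy()
m=brown(im)
pts=[]
for v in range(162,250,4):
    x=np.flatnonzero(m[v,265:305])+265
    a,b=ray(K,P,(x[0]-.5,v),56),ray(K,P,(x[-1]+.5,v),56)
    pts.append((a+b)/2)
    if v%12==6: print(v,x[0],x[-1],np.linalg.norm(a-b).round(1))
pts=np.array(pts);c=pts.mean(0);u=np.linalg.svd(pts-c)[2][0];u*=np.sign(u[0])
col=np.flatnonzero(m[140:290,284]|m[140:290,282]);print(col[0]+140,col[-1]+140, (np.argwhere(im[255:285,285].min(1)>150)+255).ravel())
end=ray(K,P,(283,col[0]+139.5),56);e2=ray(K,P,(285,275),40)
print("u",u,np.degrees(np.arctan2(u[1],u[0])),"plain end",end,"notch",e2)
ctr=end+60*u; n=np.array([-u[1],u[0],0]);print("ctr from end",ctr, "lat resid", (c-end)@n, "len",(e2-end)@u)
g=c+((end-c)@u+35)*u;print("grasp x=-25",g)
s=get_state();print("shift",g-s["position"])
E
```

```text
162 287 287 0.9
174 278 288 9.7
186 287 287 0.9Traceback (most recent call last):
  File "<stdin>", line 8, in <module>
IndexError: index 0 is out of bounds for axis 0 with size 0
```

```bash
python3 - <<'E'
from h import *
d=np.load("w1.npz");K,P=d["K"],d["P"]
im=cv2.imread("pics/w1.png")[:,:,::-1].copy()
f=im.astype(float);m=((f[...,0]>80)&(f[...,1]<.5*f[...,0])&(f[...,2]<.4*f[...,0]))
print(im[190,274:296].tolist())
pts=[]
for v in range(162,250,4):
    x=np.flatnonzero(m[v,265:305])+265
    if len(x)<5: print("skip",v);continue
    a,b=ray(K,P,(x[0]-.5,v),56),ray(K,P,(x[-1]+.5,v),56)
    pts.append((a+b)/2)
    if v%12==6: print(v,x[0],x[-1],np.linalg.norm(a-b).round(1))
pts=np.array(pts);c=pts.mean(0);u=np.linalg.svd(pts-c)[2][0];u*=np.sign(u[0])
r=np.flatnonzero(m[140:290,282:285].any(1))+140;print(r[0],r[-1],(np.argwhere(im[255:285,285].min(1)>150)+255).ravel())
end=ray(K,P,(283,r[0]-.5),56);e2=ray(K,P,(285,275),40)
print("u",u,np.degrees(np.arctan2(u[1],u[0])),"plain end",end,"notch",e2)
n=np.array([-u[1],u[0],0]);print("lat resid",(c-end)@n,"len",(e2-end)@u)
g=c+((end-c)@u+35)*u;print("grasp x=-25",g)
s=get_state();print("shift",g-s["position"])
E
```

```text
[[253, 239, 176], [253, 237, 172], [253, 235, 171], [253, 236, 171], [248, 221, 153], [228, 157, 94], [227, 118, 53], [227, 117, 53], [227, 118, 53], [227, 117, 51], [227, 117, 52], [227, 118, 52], [227, 118, 52], [221, 119, 55], [247, 204, 129], [254, 244, 182], [254, 242, 182], [254, 241, 179], [254, 241, 180], [254, 241, 181], [254, 242, 182], [254, 242, 182]]
skip 162
skip 166
skip 170
skip 174
skip 178
skip 182
skip 186
skip 190
skip 194
skip 198
skip 202
skip 206
skip 210
skip 214
skip 218
skip 222
skip 226
skip 230
skip 234
skip 238
skip 242
skip 246<stdin>:13: RuntimeWarning: Mean of empty slice.
  ret = ret.dtype.type(ret / rcount)
Traceback (most recent call last):
numpy.linalg.LinAlgError: 1-dimensional array given. Array must be at least two-dimensional
```

```bash
python3 - <<'E'
from h import *
d=np.load("w1.npz");K,P=d["K"],d["P"]
im=cv2.imread("pics/w1.png")[:,:,::-1].copy()
f=im.astype(float);m=((f[...,0]>80)&(f[...,1]<.72*f[...,0])&(f[...,2]<.5*f[...,0]))
pts=[]
for v in range(162,250,4):
    x=np.flatnonzero(m[v,265:305])+265
    if len(x)<5: print("skip",v);continue
    a,b=ray(K,P,(x[0]-.5,v),56),ray(K,P,(x[-1]+.5,v),56)
    pts.append((a+b)/2)
    if v%12==6: print(v,x[0],x[-1],np.linalg.norm(a-b).round(1))
pts=np.array(pts);c=pts.mean(0);u=np.linalg.svd(pts-c)[2][0];u*=np.sign(u[0])
r=np.flatnonzero(m[140:290,282:285].any(1))+140;print(r[0],r[-1],(np.argwhere(im[255:285,285].min(1)>150)+255).ravel())
end=ray(K,P,(283,r[0]-.5),56);e2=ray(K,P,(285,275),40)
print("u",u,np.degrees(np.arctan2(u[1],u[0])),"plain end",end,"notch",e2)
n=np.array([-u[1],u[0],0]);print("lat resid",(c-end)@n,"len",(e2-end)@u)
g=c+((end-c)@u+35)*u;print("grasp x=-25",g)
s=get_state();print("shift",g-s["position"])
E
```

```text
162 278 287 8.8
174 278 288 9.7
186 279 287 8.0
198 280 287 7.2
210 280 288 8.2
222 280 288 8.3
234 281 288 7.4
246 281 288 7.5
152 266 [267 268 269 270 271 272 273 274 275]
u [ 6.56134589e-01 -7.54643890e-01  5.00942736e-17] -48.994263380887915 plain end [479.9963257   36.20212752  56.        ] notch [561.83389545 -59.17747465  40.        ]
lat resid -0.4953046550449043 len 125.67409421898451
grasp x=-25 [502.5872577    9.46460486  56.        ]
shift [   1.81653302    2.83980989 -165.50068678]
```

>>> drive_tool --rows '[[[0.5,0.3,-23,0,0,0.005],[0.5,0.3,-23,0,0,0.005],[0.5,0.3,-23,0,0,0.005],[0.5,0.3,-23,0,0,0.005],[0.6,0.1,-23,0,0,0.006],[0.6,0.1,-21,0,0,0],[0,0,0,0,0,0],[0,0,0,0,0,0]]]'

```text
t: 3.4
position: [504.6, 8.2, 86.4]
tool_rot: [0.414, 0.91, 0.0, 0.0]
contact_force: [0.1, -0.4, -0.4]
opening: 41.6
gripper_force: 0.0
```

```bash
python3 - <<'E'
from h import *
K,P=pose("wrist");np.savez("w2.npz",K=K,P=P)
im=read_camera("wrist");cv2.imwrite("pics/w2.png",im[:,:,::-1])
s=get_state();print(s["t"],s["position"],R.from_quat(s["tool_rot"]).as_matrix().round(3).tolist(),s["opening"])
f=im.astype(float);m=((f[...,0]>80)&(f[...,1]<.72*f[...,0])&(f[...,2]<.5*f[...,0]))
pts=[]
for v in range(60,400,8):
    x=np.flatnonzero(m[v,255:320])+255
    if len(x)<6: continue
    a,b=ray(K,P,(x[0]-.5,v),56),ray(K,P,(x[-1]+.5,v),56)
    print(v,x[0],x[-1],np.linalg.norm(a-b).round(1),((a+b)/2).round(1))
E
```

```text
3.45 [504.7987986    8.2899645   86.59541983] [[-0.657, 0.754, 0.001], [0.754, 0.657, -0.0], [-0.001, 0.001, -1.0]] 41.78665520744661
180 273 284 6.1 [479.9  35.7  56. ]
188 272 285 7.1 [482.6  32.6  56. ]
196 271 286 8.2 [485.3  29.5  56. ]
204 270 287 9.2 [488.1  26.3  56. ]
212 271 286 8.3 [490.9  23.   56. ]
220 271 286 8.3 [493.7  19.8  56. ]
228 271 285 7.8 [496.4  16.3  56. ]
236 272 285 7.4 [499.5  13.1  56. ]
244 272 285 7.4 [502.4   9.7  56. ]
252 272 285 7.5 [505.4   6.3  56. ]
260 272 285 7.5 [508.5   2.8  56. ]
268 272 285 7.6 [511.5  -0.7  56. ]
276 272 285 7.6 [514.6  -4.3  56. ]
284 272 285 7.7 [517.8  -7.9  56. ]
292 272 285 7.7 [520.9 -11.6  56. ]
300 272 285 7.8 [524.2 -15.3  56. ]
348 272 285 8.1 [544.4 -38.6  56. ]
356 272 285 8.1 [547.9 -42.7  56. ]
```

View pics/w2.png

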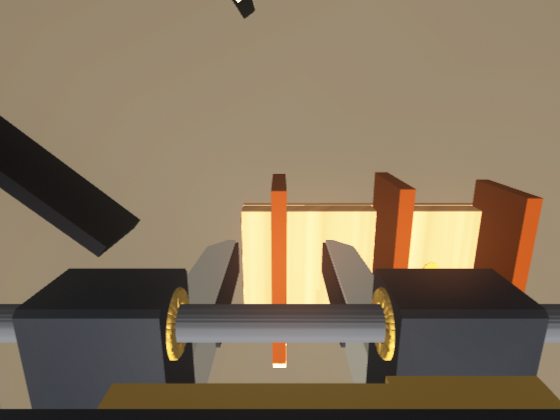

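The sample's top edge is at columns 272–285 and the fingertips are centred at about 281, so the tool is about 0.9 mm off to the label side. I'll correct that, descend and close.

>>> drive_tool --rows '[[[-0.3,-0.2,-14,0,0,0],[-0.2,-0.2,-14,0,0,0],[-0.2,-0.2,-13,0,0,0],[0,0,0,0,0,0],[0,0,0,0,0,0]]]'

```text
t: 4.08
position: [503.8, 8.1, 44.7]
tool_rot: [0.414, 0.91, 0.0, 0.0]
contact_force: [-0.1, -0.8, -0.3]
opening: 41.8
gripper_force: 0.0
```

>>> drive_tool --rows '[[[0,0,0,0,0,0],[0,0,0,0,0,0],[0,0,0,0,0,0],[0,0,0,0,0,0],[0,0,0,0,0,0],[0,0,0,0,0,0]]]' --fingers 0 --squeeze 20

```text
t: 4.82
position: [503.8, 8.0, 44.7]
tool_rot: [0.414, 0.91, 0.0, 0.0]
contact_force: [-0.6, 0.2, 1.5]
opening: 7.8
gripper_force: 20.0
```

>>> drive_tool --rows '[[[0,0,4,0,0,0],[0,0,7,0,0,0],[0,0,10,0,0,0],[0,0,20,0,0,0],[0,0,30,0,0,0],[0,0,35,0,0,0],[0,0,35,0,0,0],[0,0,20,0,0,0]]]'

```text
t: 5.82
position: [504.0, 8.0, 208.1]
tool_rot: [0.414, 0.91, 0.0, 0.001]
contact_force: [0.1, 0.6, -0.3]
opening: 7.7
gripper_force: 20.0
```

>>> drive_tool --rows '[[[0,0,0,0.066,-0.075,0],[0,0,0,0.092,-0.106,0],[0,0,0,0.092,-0.106,0],[0,0,0,0.092,-0.106,0],[0,0,0,0.092,-0.106,0],[0,0,0,0.092,-0.106,0],[0,0,0,0.092,-0.106,0],[0,0,0,0.066,-0.075,0]]]'

```text
t: 6.82
position: [503.7, 7.7, 206.4]
tool_rot: [0.359, 0.789, 0.453, 0.208]
contact_force: [-0.4, 1.2, -0.4]
opening: 7.6
gripper_force: 20.0
```

>>> drive_tool --rows '[[[0,0,0,0.046,-0.053,0],[0,0,0,0,0,0],[0,0,0,0,0,0],[0,0,0,0,0,0],[0,0,0,0,0,0],[0,0,0,0,0,0]]]'

```text
t: 7.58
position: [503.7, 8.3, 205.7]
tool_rot: [0.352, 0.774, 0.479, 0.218]
contact_force: [0.9, 0.2, -0.9]
opening: 7.7
gripper_force: 20.0
```

```bash
python3 - <<'E'
from h import *
s=get_state();Rm=R.from_quat(s["tool_rot"]).as_matrix();print(s["t"],s["position"],Rm.round(3).tolist(),s["opening"],s["gripper_force"],np.abs(s["qd"]).max(),s["joint_pos"].round(2))
a=read_camera("top");b=read_camera("scene")
q=cv2.resize(a[120:270,190:390],(400,300),interpolation=cv2.INTER_CUBIC)
w=cv2.resize(b[120:280,190:400],(400,300),interpolation=cv2.INTER_CUBIC)
cv2.imwrite("pics/end.png",np.hstack([q,w])[:,:,::-1])
E
```

```text
7.575 [503.67890721   8.28210534 205.73814068] [[-0.657, 0.335, 0.675], [0.754, 0.294, 0.588], [-0.001, 0.895, -0.446]] 7.719480265839394 20.000047981739044 0.005694844257757433 [-0.54  0.35  2.25  1.58  1.02 -2.53]
```

View pics/end.png

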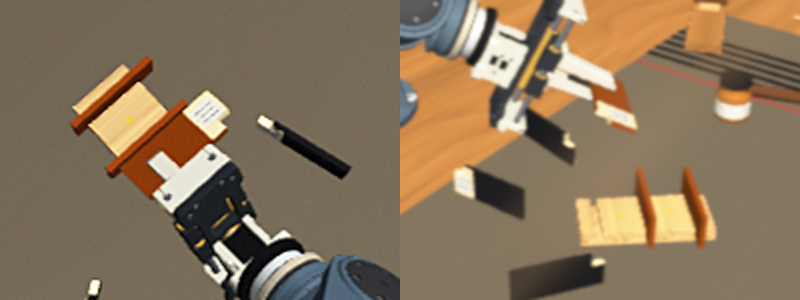

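The strip is held label up, tilted about 63°, with its length in line with the slots. The label shows clearly at about (207,108) in the left half. The two blanks are still standing, and the empty slot is visible.

```bash
python3 -c "
from station import *
print(finish_job())"
```

```text
the job is handed in; nothing more can be done
None
```

I drew the notched strip out by its plain half and handed the job in holding it still and label up: about 20 cm above the bench, length level by the tool pose, leaned over about 63°. Both blanks still stood in their slots, and I saw no sign that the jar moved; the bridge blank, well clear of every move, was not in the final pictures.

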